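# Put the slotted mass away on its spindle

### The arm

A 6-joint arm with a two-finger parallel gripper is mounted at the origin on a cart in front of the work surface, level with it; the furniture and walls round the work are solid. World frame = base frame: x ahead of the robot, y to its left, z up, the work surface at z = 0. Lengths are in m, angles in rad, forces in N, time in s.
With the tool pointing down it reaches from about 0.35 to 0.875 m from the base axis. Payload 4.2 kg.
Tool frame: the origin (TCP) lies at the centre of the arm's flange, where the gripper is bolted on; the fingertips stand 173 mm ahead of it and the grasp point (between the pads) lies 155 mm ahead of it; z points along the fingers, y is the line along which they close (so a half turn about z gives the same grasp; the last joint's range is limited). The gripper opens to 85 mm and grips with 20 to 120 N. Pads are 22 mm wide; open, the fingers measure 114 mm over their backs; the gripper's body (76 mm by 85 mm) begins 54 mm behind the grasp point. The pads swing forward as they close: fully open they stand 13 mm farther back than shut.
Start: joints at [-1.09, 0.385, 0.008, 0, -1.194, -0.259], TCP at [0.138, -0.61, 0.405] pointing down, gripper open.
Joint ranges: [-3.14, 3.14], [-1.21, 2.06], [-1.07, 1.41], [-3.16, 2.05], [-2.99, -0.16], [-3.1, 3.1]. Speed limits (rad/s): [2.79, 2.79, 3.14, 3.14, 3.14, 3.14].

### API

Orientations are given as a 3x3 rotation matrix whose columns are the frame's x, y, z axes.
In Python, from bench import arm gives the robot as it stands.
- The arm moves only by the tool apply_moves, never from a script. Its argument "series" is a list of rows, each a list of 7 numbers: the finger opening in mm, from 0 to 85.4, then the shift along the world's x, y, z in mm, then the turn, a rotation vector about the world's x, y, z in degrees. A call has 1 to 12 rows; each row is the pose to reach, as a shift and turn from the pose commanded when the call began; what a row does not reach only later rows make up. A row lasts 1/8 s, in which the tool goes at most 62.5 mm and 10.7 degrees, less where a joint would pass 70% of its speed; a pose out of reach is approached as far as the arm can. A call with a gripper value outside its range is refused whole. The fingers move at their own pace and stop on an object; the grip force is fixed at half the most. Time passes only in rows, so rows that repeat a pose let the fingers close. It gives the time, the measured TCP pose, the force, the opening and the grip force at its end, in the units of the state.
- arm.get_obs(): the state, without advancing time (a new reading comes with each control period).
- arm.read_camera(name): name is "side" or "top" or "wrist"; returns the picture (480x640x3 uint8, blue, green, red); there is no depth.
- arm.camera_params(name): a dict with "vertical_fov" (degrees; the focal length in pixels is half the picture's height over the tangent of half this angle, whatever the lens; pixels are square), "cx", "cy" (the principal point, pixels), "R" (3x3) and "t" (3): a world point X has camera coordinates R X + t; the wrist camera has in their place "tool_from_camera" (4x4, takes a point from camera to tool coordinates, whose origin is the TCP and whose axes are the flange's). Camera axes: x right, y down, z forward; pixel columns grow to the right and rows downward; lengths in m; the calibration is good to about 2 mm. A picture is of the moment at which its call begins: read the wrist's pose just before it. camera_params takes no time and is no camera call.
- arm.job_done(): hands the job in; it is judged then, once.
Trained networks look in the newest picture that a camera, given by its name, has taken for a name from the list of things; names that differ only in an ending like _2 or _b are one class to them, and where a whole thing is asked for, a point or a joint stands for the part that bears it (a point fixed in the world has none). Each returns a list of dicts, best first, with "conf" (0 to 1); they miss things now and then, are a little off and sometimes report something else, mostly with a low value. They report only what shows in the picture. A call takes as long as a camera call. They do not tell look-alikes from the thing itself.
- arm.outline_of(camera, label): "region" (480x640 bool, what is visible of it) and "bbox" ([left, top, right, bottom] in pixels, round what is visible of it).
The state is a dict: "clock": time; "q": joint angles; "joint_velocities": joint speeds; "tau": joint torques, N m; "position": TCP position; "tool_rot": TCP orientation; "wrist_force": force on the tool from outside, world axes, zero at the start; "torque": the same for the moment, N m; "grip_width": finger opening in m; "finger_force": force on a finger pad.
Only numpy, scipy, OpenCV 4.12 (cv2) and the standard library are available. Lean on these libraries where they do the work, as an engineer would, in place of code of your own. Each camera call takes 0.05 s, during which the arm holds its last target. There are 200 camera calls.

### The job

Put the loose brass slotted mass away on the spindle of the grey stand: slide it sideways, slot first, onto the thin part of the rod under the knob, then lower it along the rod until its bore drops over the thick foot and it lies flat on the pan, and let go. Feel your way gently: never push the mass against the stand with more than 15 newtons, do not tip the mass over, and do not shove the other things on the bench about.

Things in the scene. Friction and masses are not known exactly. Their poses are not given: they have to be found in the camera images.
- slotted_mass: Loose C-shaped brass disc lying flat, 60 mm across, 12 mm thick, 0.14 to 0.28 kg, with two parallel flats 52 mm apart (its +y and -y sides, each 30 mm long) to grip it by. Origin: centre of its bore, at the underside; z up. The round through bore, 17 mm in diameter, opens along +x through a slot to the rim. To take in the rod the mass must travel along its own +x.
- slot_mouth (a point): Middle of the slot's open mouth on the mass, 29 mm along +x from its origin, half-way up (6 mm). The slot is straight, 11 mm wide, and flares to 13 mm over its last 2.5 mm at the mouth. Axes as the mass.
- stand: Heavy square grey base 110 x 110 x 14 mm; it does not move. Origin: centre of its underside, on the bench; z up. One steel spindle stands on it, NOT centred: clamped up to 10 mm off along the base's x and up to 10 mm along its y, differently each time. The offset is not reported; it must be seen or felt. The clamp holds firm well above 50 N.
- seat (a point): Point above the base's centre at the height of the pan's top, 24 mm above the bench (fixed to the base: it does NOT follow the spindle's offset). Spindle, heights above the bench: dark washer 60 mm across up to 17; pan 46 mm across, flat top at 24; thick foot 14 mm in diameter 24 to 30, its top edge bevelled by 1.5 mm. The foot fits the bore but not the slot.
- rod_mid (a point): Point above the base's centre, 50 mm above the bench, half-way up the thin rod (fixed to the base: it does NOT follow the spindle's offset). The thin rod is 8 mm in diameter from 30 to 67 mm above the bench; above it sits a knob 22 mm in diameter from 67 to 80 mm, too big for the bore, so the mass cannot go over the top.
- screwcap: bystander: ribbed screw cap, 50 mm across, 26 mm high, origin at the centre of its underside
- timer: bystander: small bench timer, 66 x 62 x 19 mm, origin at the centre of its underside
- pen: bystander: marker pen, 138 mm long, 14 mm thick, lying along its y, origin at the centre of its underside
- beaker: bystander: small plastic beaker, 62 mm wide, 72 mm high, origin at the centre of its underside
- flask: bystander: small stoppered glass bottle, 55 mm wide, 105 mm high, origin at the centre of its underside
- dish: bystander: glass petri dish, 60 mm across, 14 mm high, origin at the centre of its underside
- tall_cylinder (a point): Foot, at bench height, of a tall clear measuring cylinder that stands fixed behind and between the mass and the stand: 335 mm high, 65 mm thick, hexagonal foot about 115 mm wide. A thing to steer round, not to touch.
Things that resemble listed ones, but are neither listed nor needed, are in the scene too. There is more than one size of the slotted_mass; the job needs the largest.

How it is judged:
By the outcome, as a careful person would: the job done as asked, in the order asked, and still so for the second after the job is handed in, with the robot touching nothing.
It also fails if it takes over 67 s, if anything falls off the work surface, if the arm or the gripper's body presses on something with over 40 N, if the wrist force passes 120 N, or if a joint passes its speed limit or range.

## Working session

There is one attempt and no reset: what is moved stays moved. The work goes in short steps, Python scripts to look and compute and a tool call to move; the robot and the scene stay as the last step left them, time stands still between calls to the robot, and variables do not carry over. Pictures are saved under pics/ and viewed, at most 12 in all, crops included, and the job is handed in when it is done.

Besides the shell and the picture viewer there is one more tool, called by a JSON object that holds its "name" and its "arguments", one argument or row to a line. apply_moves: Moves the arm, as the interface text tells. Its arguments: {"type":"object","properties":{"series":{"type":"array"}},"required":["series"]}

```bash
mkdir -p pics; ls; cat > h.py <<'E'
import numpy as np, cv2
from bench import arm
def cam(n):
    p=arm.camera_params(n); f=240/np.tan(np.radians(p['vertical_fov'])/2)
    if 'R' in p: R,t=np.array(p['R']),np.array(p['t'])
    else:
        o=arm.get_obs(); T=np.eye(4); T[:3,:3]=o['tool_rot']; T[:3,3]=o['position']
        W=np.linalg.inv(T@np.array(p['tool_from_camera'])); R,t=W[:3,:3],W[:3,3]
    return f,p['cx'],p['cy'],R,t
def proj(c,X):
    f,cx,cy,R,t=c; P=np.atleast_2d(X)@R.T+t
    return np.c_[f*P[:,0]/P[:,2]+cx,f*P[:,1]/P[:,2]+cy]
def back(c,uv,z):
    f,cx,cy,R,t=c; uv=np.atleast_2d(uv).astype(float)
    d=np.c_[(uv[:,0]-cx)/f,(uv[:,1]-cy)/f,np.ones(len(uv))]@R; o=-R.T@t
    return o+d*((z-o[2])/d[:,2])[:,None]
E
python3 - <<'E'
from h import *
for n in ('top','side'):
    im=arm.read_camera(n); cv2.imwrite(f'pics/{n}0.png',im); c=cam(n); print(n,c[0],c[1:3],-c[3].T@c[4])
    for l in ('slotted_mass','stand','tall_cylinder','screwcap','timer','pen','beaker','flask','dish'):
        for r in arm.outline_of(n,l)[:4]:
            b=r['bbox']; print(l,round(r['conf'],2),b, back(c,[(b[0]+b[2])/2,(b[1]+b[3])/2],0.01)[0].round(3))
print(arm.get_obs()['clock'])
E
```

```text
pics
top 503.22594530070694 (310.9411713944717, 244.5817804821311) [ 0.39968276 -0.03612112  1.15658821]
slotted_mass 0.86 [386.6, 268.4, 409.6, 296.2] [ 0.431 -0.233  0.01 ]
slotted_mass 0.61 [425.3, 302.6, 441.3, 327.7] [ 0.357 -0.311  0.01 ]
slotted_mass 0.5 [350.1, 290.9, 367.0, 307.8] [ 0.393 -0.143  0.01 ]
stand 0.63 [228.7, 225.4, 292.7, 283.6] [0.497 0.079 0.01 ]
stand 0.39 [304.2, 258.7, 325.5, 278.7] [ 0.463 -0.045  0.01 ]Traceback (most recent call last):
  File "<stdin>", line 5, in <module>
ValueError: it knows: beaker, dish, flask, pen, rod_mid, screwcap, seat, slot_mouth, slotted_mass, stand, timer
```

```bash
python3 - <<'E'
from h import *
for n in ('top','side'):
    im=arm.read_camera(n); cv2.imwrite(f'pics/{n}0.png',im); c=cam(n); print(n,c[0],c[1:3],-c[3].T@c[4])
    for l in ('slotted_mass','stand','screwcap','timer','pen','beaker','flask','dish'):
        for r in arm.outline_of(n,l)[:4]:
            b=r['bbox']; print(l,round(r['conf'],2),b, back(c,[(b[0]+b[2])/2,(b[1]+b[3])/2],0.01)[0].round(3))
print(arm.get_obs()['clock'])
E
```

```text
top 503.22594530070694 (310.9411713944717, 244.5817804821311) [ 0.39968276 -0.03612112  1.15658821]
slotted_mass 0.84 [423.9, 304.8, 444.4, 325.7] [ 0.356 -0.313  0.01 ]
slotted_mass 0.83 [384.7, 269.2, 411.6, 297.0] [ 0.429 -0.234  0.01 ]
slotted_mass 0.68 [171.2, 180.6, 205.3, 210.0] [0.635 0.247 0.01 ]
slotted_mass 0.59 [350.8, 290.4, 368.0, 310.9] [ 0.39  -0.145  0.01 ]
stand 0.91 [229.7, 224.2, 290.2, 282.8] [0.499 0.081 0.01 ]
screwcap 0.96 [305.5, 257.8, 327.4, 281.2] [ 0.462 -0.048  0.01 ]
timer 0.87 [300.5, 294.9, 329.0, 323.4] [ 0.372 -0.044  0.01 ]
pen 0.78 [263.4, 182.6, 315.3, 213.1] [0.628 0.013 0.01 ]
beaker 0.91 [216.0, 172.5, 247.6, 205.0] [0.65  0.147 0.01 ]
flask 0.62 [170.0, 182.4, 204.4, 209.6] [0.634 0.25  0.01 ]
dish 0.66 [435.7, 224.5, 456.8, 254.8] [ 0.528 -0.346  0.01 ]
side 496.75474272229275 (317.73212499783995, 235.64574101957865) [ 1.43318866 -0.03547399  0.63012243]
slotted_mass 0.75 [240.7, 236.5, 254.6, 254.7] [ 0.438 -0.228  0.01 ]
stand 0.8 [347.0, 227.8, 408.5, 279.9] [0.479 0.075 0.01 ]
screwcap 0.83 [310.2, 241.5, 330.4, 263.8] [ 0.472 -0.056  0.01 ]
timer 0.73 [312.8, 223.6, 339.3, 242.0] [ 0.382 -0.043  0.01 ]
pen 0.63 [346.5, 225.8, 405.6, 280.1] [0.475 0.072 0.01 ]
pen 0.61 [321.6, 287.9, 383.0, 306.3] [0.638 0.01  0.01 ]
beaker 0.65 [404.0, 261.2, 434.1, 308.6] [0.599 0.15  0.01 ]
beaker 0.39 [178.9, 259.8, 191.5, 282.5] [ 0.541 -0.352  0.01 ]
dish 0.56 [177.6, 260.3, 193.1, 282.0] [ 0.541 -0.352  0.01 ]
dish 0.16 [401.6, 264.0, 436.2, 308.7] [0.604 0.149 0.01 ]
1.05
```

View pics/top0.png

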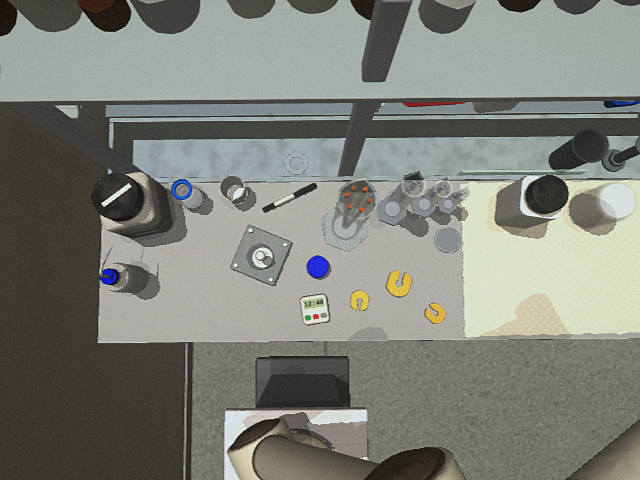

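View pics/side0.png

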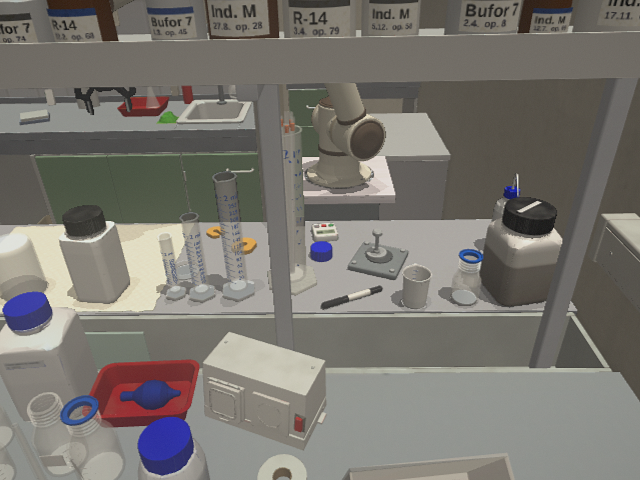

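Candidates in the top view are C-discs at (399,284), ~27 px, (435,313), ~20 px, and (359,300), ~17 px. At about 2.27 mm/px, 60 mm is 26 px, so (399,284) is the wanted mass. The only stand is at (261,254), and the cylinder foot is near (345,228). Next I'll check the choice in a close crop.

```bash
python3 - <<'E'
from h import *
im=cv2.imread('pics/top0.png')
cv2.imwrite('pics/crop1.png',cv2.resize(im[170:335,225:455],None,fx=3.4,fy=3.4,interpolation=cv2.INTER_CUBIC))
c=cam('top'); print(back(c,[[345,228],[357,195],[399,284],[261,254]],0.0).round(3))
print(np.array(arm.camera_params('wrist')['tool_from_camera']).round(3),arm.camera_params('wrist')['vertical_fov'],arm.get_obs()['tool_rot'])
E
```

```text
[[ 0.558 -0.115  0.   ]
 [ 0.635 -0.144  0.   ]
 [ 0.428 -0.237  0.   ]
 [ 0.499  0.079  0.   ]]
[[-0.    -0.953 -0.304  0.078]
 [ 1.    -0.    -0.    -0.   ]
 [-0.    -0.304  0.953  0.031]
 [ 0.     0.     0.     1.   ]] 64.98964451731116 [[-9.75494661e-01 -2.20023102e-01  4.29118806e-06]
 [-2.20023103e-01  9.75494661e-01 -4.26315125e-06]
 [-3.24803928e-06 -5.10284179e-06 -1.00000000e+00]]
```

View pics/crop1.png

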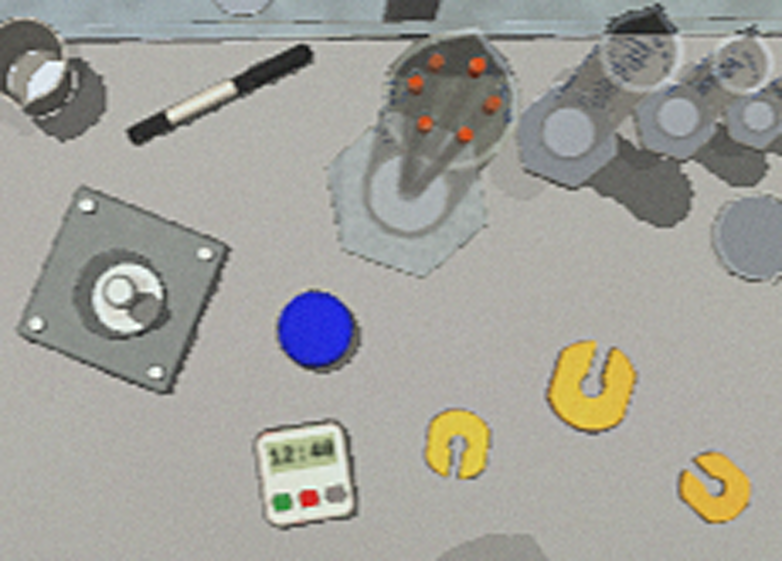

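The largest disc is at crop (592,386), with its mouth towards (601,345), so mass +x lies about -12° from world x. The other two are clearly smaller. I'll move above it to get a wrist view.

{"name": "apply_moves", "arguments": {
  "series": [
    [85,40,50,0,0,0,0],
    [85,80,105,0,0,0,-5],
    [85,120,160,0,0,0,-12],
    [85,160,210,0,0,0,-18],
    [85,200,265,-10,0,0,-25],
    [85,240,320,-30,0,0,-25],
    [85,265,360,-45,0,0,-25],
    [85,272,375,-45,0,0,-25],
    [85,272,375,-45,0,0,-25],
    [85,272,375,-45,0,0,-25]
  ]
}}

```text
clock: 2.3
position: [0.4095, -0.2349, 0.36]
tool_rot: [[-0.977, 0.213, 0.0], [0.213, 0.977, -0.0], [-0.0, -0.0, -1.0]]
wrist_force: [-0.1, -0.4, 0.0]
grip_width: 0.0849
finger_force: 0.0
```

```bash
python3 - <<'E'
from h import *
o=arm.get_obs(); print(o['position'],o['tool_rot'][:,1],o['wrist_force'],o['clock'])
c=cam('wrist'); im=arm.read_camera('wrist'); cv2.imwrite('pics/w1.png',im)
import pickle
for r in arm.outline_of('wrist','slotted_mass')[:3]:
    b=r['bbox']; print(r['conf'],b,back(c,[(b[0]+b[2])/2,(b[1]+b[3])/2],0.012))
    k=r['region']; pickle.dump((c,k),open('m1_%d.pkl'%b[0],'wb'))
E
```

```text
[ 0.40945786 -0.23485132  0.35997543] [ 2.12739521e-01  9.77108939e-01 -1.31292092e-04] [-0.0613103  -0.37996328  0.01041424] 2.3
0.68 [391.4, 136.0, 440.8, 191.1] [[ 0.39061571 -0.14797752  0.012     ]]
0.66 [185.4, 143.8, 240.4, 199.8] [[ 0.36110876 -0.31550882  0.012     ]]
0.59 [292.8, 192.5, 353.2, 259.1] [[ 0.42704158 -0.23515541  0.012     ]]
```

View pics/w1.png

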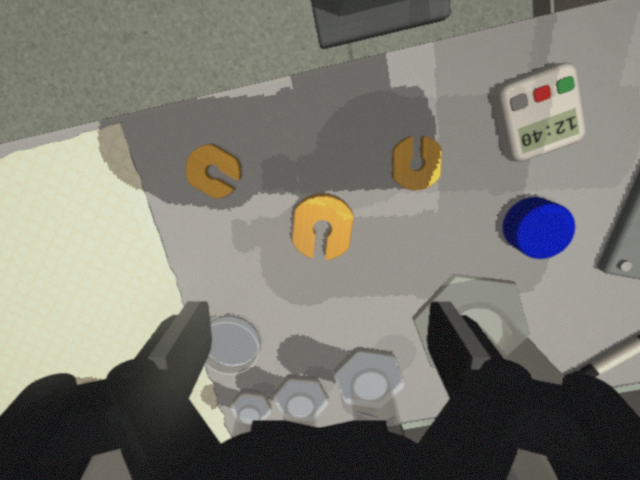

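Here the mass is at (322,228), with its slot pointing down, which is away from the robot. I'll fit its outline model to colour segmentation.

```bash
cat >> h.py <<'E'
from scipy.optimize import minimize
def model():
    a=np.radians(np.linspace(0,360,721)); P=np.c_[.03*np.cos(a),np.clip(.03*np.sin(a),-.026,.026)]
    return P
def render(c,p,z,S=4):
    x,y,th=p; R=np.array([[np.cos(th),-np.sin(th)],[np.sin(th),np.cos(th)]])
    tr=lambda q,zz:(proj(c,np.c_[q@R.T+[x,y],np.full(len(q),zz)])*16*S).round().astype(np.int32)
    m=np.zeros((480*S,640*S),np.uint8); P=model(); a=np.linspace(0,2*np.pi,90)
    H=np.c_[.0085*np.cos(a),.0085*np.sin(a)]; SL=np.array([[0,-.0055],[.0275,-.0055],[.0305,-.0065],[.0305,.0065],[.0275,.0055],[0,.0055]])
    cv2.fillPoly(m,[cv2.convexHull(np.r_[tr(P,z),tr(P,z-.012)])],255,shift=4)
    for q in (H,SL):
        h=[]
        for zz in (z,z-.012):
            k=np.zeros_like(m); cv2.fillPoly(k,[tr(q,zz)],255,shift=4); h.append(k)
        m[(h[0]>0)&(h[1]>0)]=0
    return cv2.resize(m,(640,480),interpolation=cv2.INTER_AREA)/255.
def brass(im):
    h=cv2.cvtColor(im,cv2.COLOR_BGR2HSV); return ((h[...,0]>10)&(h[...,0]<32)&(h[...,1]>140)&(h[...,2]>50)).astype(float)
def fit(c,im,p0,z):
    B=brass(im); u,v=proj(c,[p0[0],p0[1],z])[0].astype(int); w=70
    K=np.zeros_like(B); K[max(v-w,0):v+w,max(u-w,0):u+w]=1
    n,l,st,ce=cv2.connectedComponentsWithStats((B*K).astype(np.uint8)); i=1+np.argmax(st[1:,4]); B=(l==i).astype(float)
    # keep all bits near
    s=np.array([.003,.003,.1]); f=lambda d:np.abs(render(c,np.array(p0)+d*s,z)-B).sum()/B.sum()
    b=minimize(f,np.zeros(3),method='Nelder-Mead',options=dict(initial_simplex=np.array([[0,0,0],[1,0,0],[0,1,0],[0,0,1.5]]),xatol=.01,fatol=1e-4))
    return np.array(p0)+b.x*s,b.fun,B
E
python3 - <<'E'
from h import *
c=cam('wrist'); im=cv2.imread('pics/w1.png')
for th in (-.2,-.0,.15):
    p,f,B=fit(c,im,[.427,-.235,th],.012); print(p,np.degrees(p[2]),f,B.sum())
c=cam('top'); p,f,B=fit(c,cv2.imread('pics/top0.png'),[.427,-.235,-.2],.012); print('top',p,np.degrees(p[2]),f)
E
```

```text
[ 0.43011481 -0.23683695 -0.33549218] -19.22228600846022 0.1351867591142921 2630.0
[ 0.43047248 -0.2373264  -0.3130173 ] -17.93457019917355 0.13279504957876687 2630.0
[ 0.43046993 -0.23715885 -0.33510361] -19.200022466053834 0.133834339819578 2630.0
top [ 0.42913788 -0.23633069 -0.29618216] -16.969987532612866 0.10910429899659395
```

{"name": "apply_moves", "arguments": {
  "series": [
    [85,20,-2,-40,0,0,-5],
    [85,20,-2,-90,0,0,-5],
    [85,20,-2,-130,0,0,-5],
    [85,20,-2,-155,0,0,-5],
    [85,20,-2,-155,0,0,-5]
  ]
}}

```text
clock: 3.02
position: [0.4286, -0.2375, 0.2032]
tool_rot: [[-0.954, 0.299, -0.004], [0.299, 0.954, 0.001], [0.004, -0.001, -1.0]]
wrist_force: [-0.4, 0.4, -0.1]
grip_width: 0.0851
finger_force: 0.0
```

```bash
python3 - <<'E'
from h import *
o=arm.get_obs(); y=o['tool_rot'][:,1]; print(o['position'],np.degrees(np.arctan2(y[1],y[0])),o['wrist_force'])
c=cam('wrist'); im=arm.read_camera('wrist'); cv2.imwrite('pics/w2.png',im)
for th in (-.32,-.2):
    p,f,B=fit(c,im,[.430,-.237,th],.012); print(p,np.degrees(p[2]),f,B.sum())
E
```

```text
[ 0.4285839  -0.2374625   0.20322033] 72.59715678311635 [-0.44250906  0.44967715 -0.11315088]
[ 0.43079624 -0.23632181 -0.33261856] -19.057639694412526 0.1667555438515641 8935.0
[ 0.43065446 -0.23651964 -0.32991065] -18.902488122377754 0.16597298572478797 8935.0
```

View pics/w2.png

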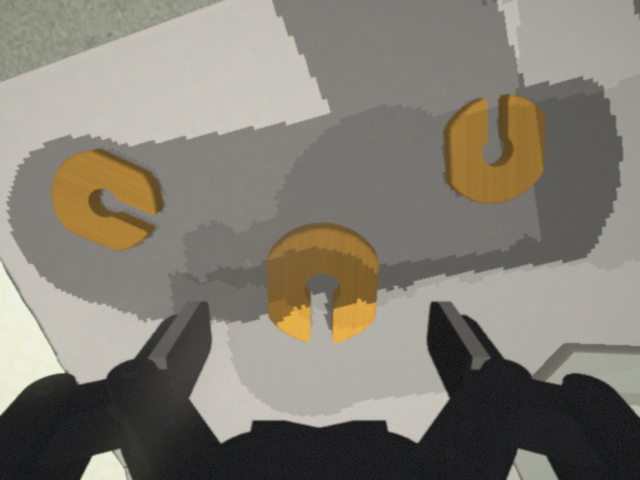

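The mass sits centred between the fingers (bore at (322,290), fingers at 205 and 435). I'll lower and close.

{"name": "apply_moves", "arguments": {
  "series": [
    [85,1,0,-15,0,0,-1],
    [85,1,0,-24,0,0,-1],
    [85,1,0,-28,0,0,-1],
    [85,1,0,-28,0,0,-1],
    [60,1,0,-28,0,0,-1],
    [45,1,0,-28,0,0,-1],
    [40,1,0,-28,0,0,-1],
    [40,1,0,-28,0,0,-1],
    [40,1,0,-28,0,0,-1],
    [40,1,0,-28,0,0,-1]
  ]
}}

```text
clock: 4.32
position: [0.4306, -0.2367, 0.1776]
tool_rot: [[-0.95, 0.313, 0.001], [0.313, 0.95, -0.0], [-0.001, -0.0, -1.0]]
wrist_force: [-0.5, 1.4, 5.6]
grip_width: 0.05
finger_force: 61.2
```

{"name": "apply_moves", "arguments": {
  "series": [
    [40,0,0,5,0,0,0],
    [40,0,0,20,0,0,0],
    [40,0,0,50,0,0,0],
    [40,0,0,90,0,0,0],
    [40,-5,0,120,0,0,0],
    [40,-5,0,120,0,0,0],
    [40,-5,0,120,0,0,0]
  ]
}}

```text
clock: 5.2
position: [0.4249, -0.2365, 0.2956]
tool_rot: [[-0.949, 0.314, -0.002], [0.314, 0.949, 0.001], [0.002, 0.0, -1.0]]
wrist_force: [-0.2, 0.2, -2.4]
grip_width: 0.0497
finger_force: 62.8
```

```bash
python3 - <<'E'
from h import *
c=cam('wrist'); im=arm.read_camera('wrist'); cv2.imwrite('pics/w3.png',im[150:])
E
```

```text
(no output)
```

View pics/w3.png

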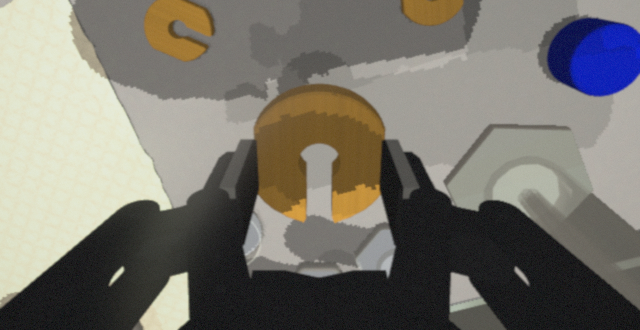

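Mass is held level, with its bore at (320,305) in full-frame pixels. I'll stop midway to see the spindle from the wrist.

{"name": "apply_moves", "arguments": {
  "series": [
    [40,-10,40,10,0,0,0],
    [40,-15,85,15,0,0,0],
    [40,-20,130,20,0,0,0],
    [40,-20,165,20,0,0,0],
    [40,-20,180,20,0,0,0],
    [40,-20,180,20,0,0,0],
    [40,-20,180,20,0,0,0]
  ]
}}

```text
clock: 6.12
position: [0.4054, -0.0569, 0.3159]
tool_rot: [[-0.949, 0.314, -0.002], [0.314, 0.949, -0.0], [0.002, -0.001, -1.0]]
wrist_force: [-0.3, -0.3, -2.2]
grip_width: 0.0494
finger_force: 63.0
```

```bash
python3 - <<'E'
from h import *
c=cam('wrist'); im=arm.read_camera('wrist'); cv2.imwrite('pics/w4.png',im); print(c[3].tolist(),c[4].tolist())
r=arm.outline_of('wrist','stand'); print([(q['conf'],q['bbox']) for q in r][:2])
t=arm.read_camera('top'); s=arm.read_camera('side')
cv2.imwrite('pics/t4.png',t); cv2.imwrite('pics/s4.png',s)
Z=np.zeros((600,800,3),np.uint8)
Z[:480,:]=0
a=cv2.resize(im[60:260,440:640],(400,400),interpolation=cv2.INTER_CUBIC)
b=cv2.resize(t[219:289,225:295],(400,400),interpolation=cv2.INTER_CUBIC)
d=cv2.resize(s[220:285,342:412],(200,186),interpolation=cv2.INTER_CUBIC)
Z[:400,:400]=a; Z[:400,400:]=b; Z[405:591,:200]=d
Z[400:,200:]=cv2.resize(im,(600,450))[120:320]
cv2.imwrite('pics/v4.png',Z)
E
```

```text
[[0.31444694513645, 0.9492737955000411, -0.0015426831498731232], [0.9051125700816914, -0.29932783367549776, 0.3019504652542358], [0.2861718961995923, -0.09634370329232762, -0.9533223676498159]] [-0.07287787460867877, -0.39582405992678016, 0.17347091581562454]
[(0.84, [435.4, 198.6, 603.3, 336.7])]
```

View pics/v4.png

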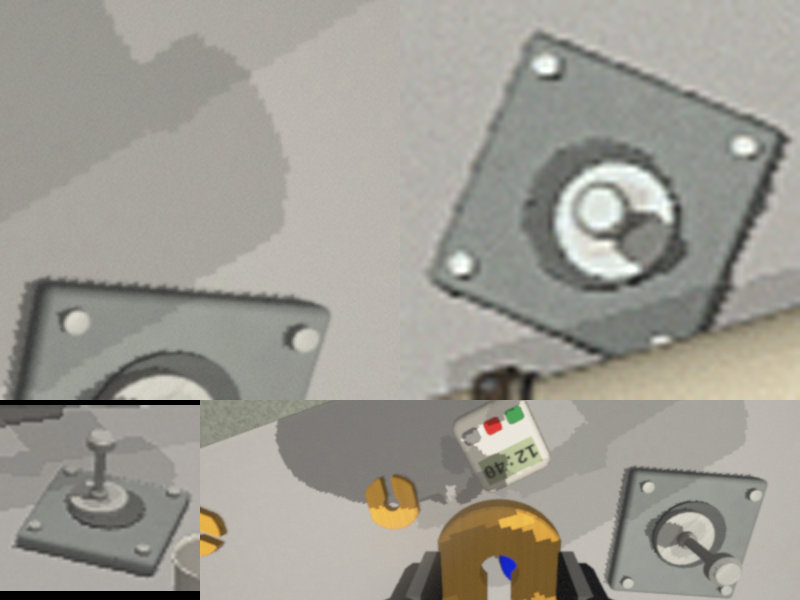

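The stand shows clearly. In the wrist view its pan is near (518,277) and its knob near (560,311). In the top view the pan is near (263,258) and the knob near (260,255). Now I'll compute the spindle position.

```bash
python3 - <<'E'
from h import *
ct=cam('top'); cw=cam('wrist'); cs=cam('side')
print('top pan',back(ct,[263,257.8],.024),'knob',back(ct,[260.35,255.2],.080))
print('wr pan',back(cw,[518,277],.024),'knob',back(cw,[560,311],.080))
print('side knob',back(cs,[342+101*.35,220+(438-405)*.35],.0735))
# edge-score refinement: mean gradient magnitude along projected pan-edge and knob outline
a=np.linspace(0,2*np.pi,180,endpoint=False); C=np.c_[np.cos(a),np.sin(a)]
def score(c,im,rings):
    g=cv2.GaussianBlur(cv2.cvtColor(im,cv2.COLOR_BGR2GRAY).astype(np.float32),(0,0),.8)
    G=np.hypot(cv2.Sobel(g,5,1,0),cv2.Sobel(g,5,0,1))
    def f(x,y):
        s=0
        for r,z in rings:
            q=proj(c,np.c_[C*r+[x,y],np.full(180,z)]).astype(np.float32)
            s+=np.median(cv2.remap(G,q[:,:1],q[:,1:],cv2.INTER_LINEAR))
        return s
    return f
for n,c,im in (('top',ct,'top0'),('wrist',cw,'w4')):
    f={k:score(c,cv2.imread(f'pics/{im}.png'),v) for k,v in dict(pan=[(.023,.024)],washer=[(.03,.017)],knob=[(.011,.080)]).items()}
    for k in f:
        xs=np.arange(.475,.525,.0005); ys=np.arange(.055,.105,.0005)
        S=np.array([[f[k](x,y) for y in ys] for x in xs]); i,j=np.unravel_index(S.argmax(),S.shape); print(n,k,xs[i],ys[j],S.max())
# mass in hand
im=cv2.imread('pics/w4.png'); o=arm.get_obs(); z=o['position'][2]-.1776+.012
p,f,B=fit(cw,im,[o['position'][0],o['position'][1],np.radians(-18.5)],z); print('mass',p,np.degrees(p[2]),f,o['position'],np.degrees(np.arctan2(*o['tool_rot'][:2,1][::-1])))
E
```

```text
top pan [[0.48806576 0.07240065 0.024     ]] knob [[0.4893317  0.07273865 0.08      ]]
wr pan [[0.49148348 0.07254636 0.024     ]] knob [[0.48799184 0.07063992 0.08      ]]
side knob [[0.48668171 0.0712755  0.0735    ]]
top pan 0.4895 0.07450000000000001 346.0672
top washer 0.475 0.055 121.538506
top knob 0.497 0.065 262.49527
wrist pan 0.4905 0.07250000000000001 223.53055
wrist washer 0.4925 0.07800000000000001 108.13255
wrist knob 0.488 0.07 83.59549
mass [ 0.40600356 -0.05702432 -0.34057806] -19.513685463127594 0.27269345751103613 [ 0.40547028 -0.05722408  0.31645946] 71.6336217091683
```

Spindle is at about (0.489, 0.072). I'll go to a pose 60 mm short of it, with the mass at mid-rod height, and re-measure the lateral offset.

{"name": "apply_moves", "arguments": {
  "series": [
    [40,-5,40,0,0,0,0],
    [40,0,80,0,0,0,0],
    [40,10,115,0,0,0,0],
    [40,24,140,0,0,0,0],
    [40,26,148,-20,0,0,0],
    [40,26,148,-50,0,0,0],
    [40,26,148,-80,0,0,0],
    [40,26,148,-92,0,0,0],
    [40,26,148,-94,0,0,0],
    [40,26,148,-94,0,0,0],
    [40,26,148,-94,0,0,0]
  ]
}}

```text
clock: 7.7
position: [0.4319, 0.0915, 0.2237]
tool_rot: [[-0.949, 0.314, 0.002], [0.314, 0.949, 0.001], [-0.002, 0.002, -1.0]]
wrist_force: [-0.4, 1.5, -1.8]
grip_width: 0.0498
finger_force: 63.1
```

```bash
python3 - <<'E'
from h import *
c=cam('wrist'); im=arm.read_camera('wrist'); cv2.imwrite('pics/w5.png',im); s=arm.read_camera('side'); cv2.imwrite('pics/s5.png',s)
o=arm.get_obs();print(o['position'],np.degrees(np.arctan2(*o['tool_rot'][:2,1][::-1])),o['tool_rot'][2])
Z=np.zeros((600,800,3),np.uint8)
Z[:]=cv2.resize(im[210:450,160:480],(800,600),interpolation=cv2.INTER_CUBIC)
Z[:200,:200]=cv2.resize(s[215:285,342:412],(200,200),interpolation=cv2.INTER_CUBIC)
cv2.imwrite('pics/v5.png',Z)
E
```

```text
[0.43170006 0.09143978 0.22345246] 71.71306228882038 [-0.00117514  0.00139255 -0.99999834]
```

View pics/v5.png

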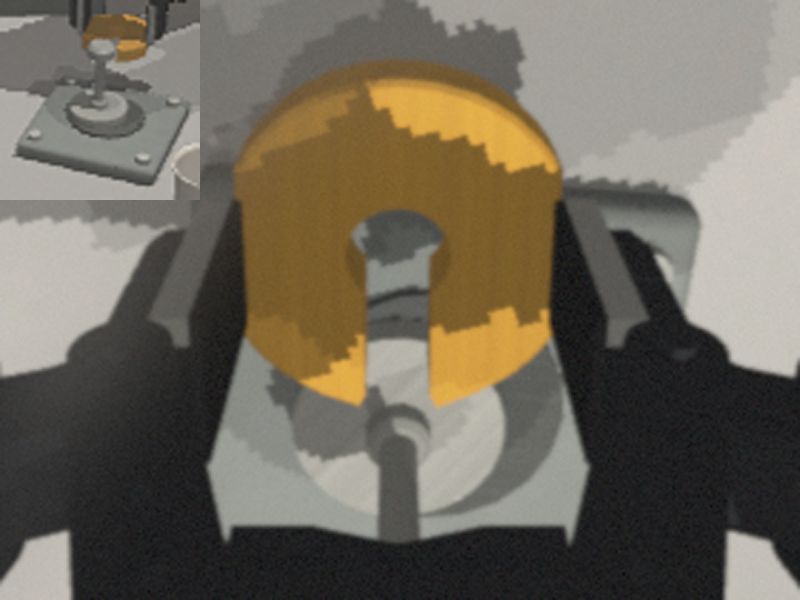

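The slot (centre at crop x≈398) and rod (x≈398) line up to well under 0.5 mm, and the mass is at mid-rod height. I'll slide it in along heading -18.3°.

{"name": "apply_moves", "arguments": {
  "series": [
    [40,9.5,-3.1,0,0,0,0],
    [40,14.2,-4.7,0,0,0,0],
    [40,19,-6.3,0,0,0,0],
    [40,22.8,-7.5,0,0,0,0],
    [40,26.6,-8.8,0,0,0,0],
    [40,30.4,-10,0,0,0,0],
    [40,33.2,-11,0,0,0,0],
    [40,33.2,-11,0,0,0,0],
    [40,33.2,-11,0,0,0,0]
  ]
}}

```text
clock: 8.93
position: [0.4646, 0.0803, 0.2227]
tool_rot: [[-0.949, 0.314, -0.0], [0.314, 0.949, -0.0], [0.0, -0.0, -1.0]]
wrist_force: [0.7, -1.0, -2.3]
grip_width: 0.0493
finger_force: 63.1
```

```bash
python3 - <<'E'
from h import *
im=arm.read_camera('wrist'); cv2.imwrite('pics/w6.png',im); s=arm.read_camera('side'); cv2.imwrite('pics/s6.png',s)
o=arm.get_obs();print(o['position'],o['wrist_force'],np.degrees(np.arctan2(*o['tool_rot'][:2,1][::-1])))
Z=cv2.resize(im[210:450,160:480],(800,600),interpolation=cv2.INTER_CUBIC)
Z[:200,:200]=cv2.resize(s[215:285,342:412],(200,200),interpolation=cv2.INTER_CUBIC)
cv2.imwrite('pics/v6.png',Z)
E
```

```text
[0.46457838 0.08034579 0.22271589] [-0.40079909 -0.18568709 -1.97053752] 71.71374910844136
```

View pics/v6.png

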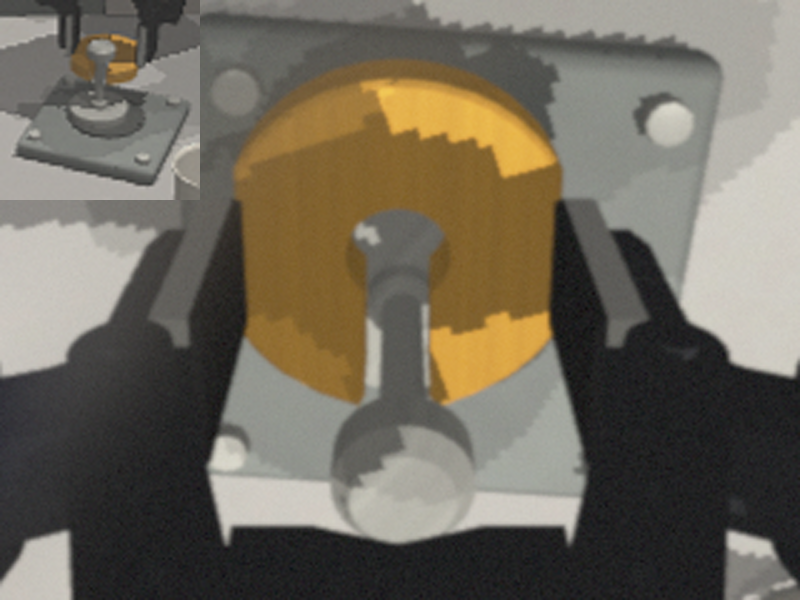

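The rod is inside the slot, about 0.5 mm right of its centre. I'll correct that and go on inward.

{"name": "apply_moves", "arguments": {
  "series": [
    [40,4.9,-1.1,0,0,0,0],
    [40,9.6,-2.6,0,0,0,0],
    [40,14.4,-4.2,0,0,0,0],
    [40,17.2,-5.2,0,0,0,0],
    [40,19.1,-5.8,0,0,0,0],
    [40,20.0,-6.1,0,0,0,0],
    [40,21.0,-6.4,0,0,0,0],
    [40,21.0,-6.4,0,0,0,0]
  ]
}}

```text
clock: 10.02
position: [0.4857, 0.0739, 0.2227]
tool_rot: [[-0.949, 0.314, 0.0], [0.314, 0.949, 0.0], [0.0, 0.0, -1.0]]
wrist_force: [0.4, -1.5, -2.8]
grip_width: 0.0495
finger_force: 63.1
```

{"name": "apply_moves", "arguments": {
  "series": [
    [40,0.5,-0.2,0,0,0,0],
    [40,0.9,-0.3,0,0,0,0],
    [40,1.4,-0.5,0,0,0,0],
    [40,1.9,-0.6,0,0,0,0],
    [40,1.9,-0.6,0,0,0,0]
  ]
}}

```text
clock: 10.65
position: [0.4877, 0.0733, 0.2227]
tool_rot: [[-0.949, 0.314, 0.0], [0.314, 0.949, 0.0], [-0.0, 0.0, -1.0]]
wrist_force: [-0.5, 0.9, -1.9]
grip_width: 0.0491
finger_force: 63.1
```

{"name": "apply_moves", "arguments": {
  "series": [
    [40,0.5,-0.2,0,0,0,0],
    [40,0.9,-0.3,0,0,0,0],
    [40,0.9,-0.3,0,0,0,0]
  ]
}}

```text
clock: 11.02
position: [0.4886, 0.073, 0.2227]
tool_rot: [[-0.949, 0.314, 0.0], [0.314, 0.949, 0.0], [-0.0, 0.0, -1.0]]
wrist_force: [0.3, -0.2, -2.4]
grip_width: 0.049
finger_force: 63.1
```

{"name": "apply_moves", "arguments": {
  "series": [
    [40,0.5,-0.2,0,0,0,0],
    [40,0.9,-0.3,0,0,0,0],
    [40,0.9,-0.3,0,0,0,0]
  ]
}}

```text
clock: 11.4
position: [0.4895, 0.0727, 0.2227]
tool_rot: [[-0.949, 0.314, 0.0], [0.314, 0.949, 0.0], [-0.0, 0.0, -1.0]]
wrist_force: [0.4, -0.2, -1.9]
grip_width: 0.0496
finger_force: 63.1
```

{"name": "apply_moves", "arguments": {
  "series": [
    [40,0.5,-0.2,0,0,0,0],
    [40,0.9,-0.3,0,0,0,0],
    [40,0.9,-0.3,0,0,0,0]
  ]
}}

```text
clock: 11.78
position: [0.4903, 0.0724, 0.2227]
tool_rot: [[-0.949, 0.314, 0.0], [0.314, 0.949, 0.0], [-0.0, 0.0, -1.0]]
wrist_force: [0.5, -0.2, -1.5]
grip_width: 0.0493
finger_force: 63.1
```

{"name": "apply_moves", "arguments": {
  "series": [
    [40,0.5,-0.2,0,0,0,0],
    [40,0.9,-0.3,0,0,0,0],
    [40,0.9,-0.3,0,0,0,0]
  ]
}}

```text
clock: 12.15
position: [0.4912, 0.0721, 0.2227]
tool_rot: [[-0.949, 0.314, 0.0], [0.314, 0.949, 0.0], [-0.0, 0.0, -1.0]]
wrist_force: [-0.3, -0.6, -2.6]
grip_width: 0.0494
finger_force: 63.1
```

{"name": "apply_moves", "arguments": {
  "series": [
    [40,0.5,-0.2,0,0,0,0],
    [40,0.9,-0.3,0,0,0,0],
    [40,0.9,-0.3,0,0,0,0]
  ]
}}

```text
clock: 12.52
position: [0.4921, 0.0718, 0.2227]
tool_rot: [[-0.949, 0.314, 0.0], [0.314, 0.949, 0.0], [-0.0, 0.0, -1.0]]
wrist_force: [0.6, 0.0, -1.0]
grip_width: 0.0494
finger_force: 63.1
```

```bash
python3 - <<'E'
from h import *
im=arm.read_camera('wrist'); cv2.imwrite('pics/w7.png',im)
o=arm.get_obs();print(o['position'],o['wrist_force'])
cv2.imwrite('pics/v7.png',cv2.resize(im[210:450,160:480],(800,600),interpolation=cv2.INTER_CUBIC))
E
```

```text
[0.49211979 0.07181699 0.22270392] [-0.20236895  0.64649735 -1.94286751]
```

View pics/v7.png

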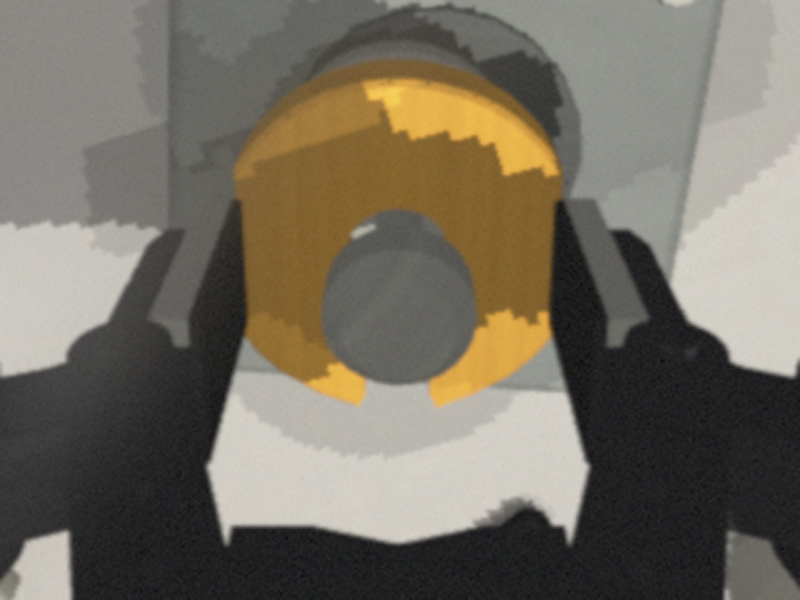

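```bash
python3 - <<'E'
from h import *
o=arm.get_obs(); c=cam('wrist'); T=np.array(o['position']); u=-np.array(o['tool_rot'])[:,0]; n=np.array(o['tool_rot'])[:,1]
zt=T[2]-.1776+.012
def q(x,y,z): 
    d=back(c,[x/2.5+160-.3,y/2.5+210-.3],z)[0]-T; return (d@u*1000).round(1),(d@n*1000).round(1)
print('cx,cy',c[1:3],'zt',zt)
print('bore back(-8.5)',q(399,208,zt),'rim back(-30)',q(399,78,zt),'mouth corners(29,±6.5)',q(362,404,zt),q(437,404,zt))
print('knob top front/back',q(399,384,.073),q(399,384,.080),q(399,249,.080),'L/R',q(322,310,.077),q(476,310,.077))
print('pan back (z.024)',q(400,40,.024),'washer back',q(440,8,.017))
E
```

```text
cx,cy (318.77152226840025, 232.41655213411082) zt 0.057103922524763914
bore back(-8.5) (np.float64(-9.9), np.float64(0.1)) rim back(-30) (np.float64(-31.6), np.float64(0.1)) mouth corners(29,±6.5) (np.float64(26.9), np.float64(-6.2)) (np.float64(26.9), np.float64(6.5))
knob top front/back (np.float64(11.0), np.float64(0.1)) (np.float64(5.7), np.float64(0.1)) (np.float64(-15.4), np.float64(0.1)) L/R (np.float64(-4.2), np.float64(-10.7)) (np.float64(-4.2), np.float64(10.8))
pan back (z.024) (np.float64(-27.6), np.float64(0.3)) washer back (np.float64(-31.9), np.float64(7.9))
```

By vision the bore is about 3 mm past the rod axis, so contact is expected in about 1.5 mm. I'll confirm by feel.

{"name": "apply_moves", "arguments": {
  "series": [
    [40,0.5,-0.2,0,0,0,0],
    [40,0.9,-0.3,0,0,0,0],
    [40,0.9,-0.3,0,0,0,0]
  ]
}}

```text
clock: 12.95
position: [0.4931, 0.0715, 0.2227]
tool_rot: [[-0.949, 0.314, 0.0], [0.314, 0.949, 0.0], [-0.0, 0.0, -1.0]]
wrist_force: [-0.4, -0.2, -2.2]
grip_width: 0.0497
finger_force: 63.1
```

{"name": "apply_moves", "arguments": {
  "series": [
    [40,0.5,-0.2,0,0,0,0],
    [40,0.5,-0.2,0,0,0,0],
    [40,0.5,-0.2,0,0,0,0]
  ]
}}

```text
clock: 13.32
position: [0.4935, 0.0713, 0.2227]
tool_rot: [[-0.949, 0.314, -0.0], [0.314, 0.949, 0.0], [0.0, 0.0, -1.0]]
wrist_force: [-0.3, 0.1, -2.0]
grip_width: 0.0499
finger_force: 63.1
```

{"name": "apply_moves", "arguments": {
  "series": [
    [40,0.5,-0.2,0,0,0,0],
    [40,0.5,-0.2,0,0,0,0],
    [40,0.5,-0.2,0,0,0,0]
  ]
}}

```text
clock: 13.7
position: [0.494, 0.0711, 0.2227]
tool_rot: [[-0.949, 0.314, -0.0], [0.314, 0.949, 0.0], [0.0, 0.0, -1.0]]
wrist_force: [0.6, 0.3, -2.5]
grip_width: 0.0494
finger_force: 63.1
```

Now 2 mm past the picture, with no contact yet. I'll continue in 0.5 mm steps.

{"name": "apply_moves", "arguments": {
  "series": [
    [40,0.5,-0.1,0,0,0,0],
    [40,0.5,-0.1,0,0,0,0],
    [40,0.5,-0.1,0,0,0,0]
  ]
}}

```text
clock: 14.08
position: [0.4945, 0.071, 0.2227]
tool_rot: [[-0.949, 0.314, -0.0], [0.314, 0.949, -0.0], [0.0, -0.0, -1.0]]
wrist_force: [-0.5, 0.3, -3.1]
grip_width: 0.0498
finger_force: 63.1
```

{"name": "apply_moves", "arguments": {
  "series": [
    [40,0.5,-0.1,0,0,0,0],
    [40,0.5,-0.1,0,0,0,0],
    [40,0.5,-0.1,0,0,0,0]
  ]
}}

```text
clock: 14.45
position: [0.495, 0.0709, 0.2227]
tool_rot: [[-0.949, 0.314, -0.0], [0.314, 0.949, 0.0], [0.0, -0.0, -1.0]]
wrist_force: [0.5, 0.1, -1.7]
grip_width: 0.0498
finger_force: 63.1
```

{"name": "apply_moves", "arguments": {
  "series": [
    [40,0.5,-0.2,0,0,0,0],
    [40,0.5,-0.2,0,0,0,0],
    [40,0.5,-0.2,0,0,0,0]
  ]
}}

```text
clock: 14.82
position: [0.4952, 0.0708, 0.2226]
tool_rot: [[-0.949, 0.314, -0.001], [0.314, 0.949, -0.0], [0.001, -0.0, -1.0]]
wrist_force: [-3.2, 2.5, -1.1]
grip_width: 0.0493
finger_force: 63.2
```

{"name": "apply_moves", "arguments": {
  "series": [
    [40,0.5,-0.2,0,0,0,0],
    [40,0.5,-0.2,0,0,0,0],
    [40,0.5,-0.2,0,0,0,0]
  ]
}}

```text
clock: 15.2
position: [0.4955, 0.0707, 0.2226]
tool_rot: [[-0.949, 0.314, -0.002], [0.314, 0.949, 0.0], [0.002, -0.0, -1.0]]
wrist_force: [-4.2, 3.6, -0.4]
grip_width: 0.0496
finger_force: 63.4
```

```bash
python3 - <<'E'
from h import *
im=arm.read_camera('wrist'); cv2.imwrite('pics/w8.png',im)
o=arm.get_obs();print(o['position'],o['wrist_force'])
# bore back edge and knob columns profile along centre line
a=cv2.imread('pics/w7.png'); 
g=lambda i:cv2.cvtColor(i,cv2.COLOR_BGR2GRAY)[220:380,316:323].mean(1).round().astype(int)
print(g(a).tolist()); print(g(im).tolist())
E
```

```text
[0.49543645 0.07068847 0.22256301] [-4.26717538  4.34694004  0.04592065]
[79, 80, 76, 73, 71, 74, 83, 91, 94, 94, 98, 103, 105, 102, 99, 96, 98, 97, 98, 98, 106, 128, 157, 167, 180, 196, 196, 194, 194, 195, 195, 193, 187, 184, 182, 182, 182, 181, 180, 178, 173, 164, 140, 115, 107, 106, 107, 105, 105, 105, 104, 106, 105, 105, 105, 105, 105, 105, 104, 104, 105, 104, 105, 105, 104, 105, 105, 104, 104, 104, 104, 103, 102, 99, 92, 89, 89, 89, 89, 90, 87, 86, 87, 87, 87, 85, 86, 87, 88, 90, 95, 98, 98, 99, 99, 99, 100, 100, 101, 102, 101, 103, 104, 103, 104, 104, 104, 103, 102, 103, 101, 102, 101, 99, 101, 100, 101, 100, 100, 101, 100, 99, 99, 100, 99, 101, 99, 98, 99, 99, 99, 99, 100, 99, 99, 101, 99, 99, 100, 99, 99, 98, 97, 120, 162, 180, 184, 183, 183, 183, 183, 183, 183, 183, 184, 183, 183, 183, 182, 182]
[92, 95, 94, 98, 105, 105, 106, 105, 105, 106, 105, 105, 103, 101, 98, 97, 97, 98, 98, 99, 105, 130, 162, 169, 179, 197, 202, 202, 203, 202, 202, 201, 201, 198, 191, 185, 183, 183, 182, 177, 160, 142, 129, 123, 112, 107, 106, 105, 105, 105, 105, 106, 106, 106, 105, 106, 104, 105, 105, 105, 106, 106, 105, 105, 105, 104, 104, 105, 104, 103, 104, 101, 95, 89, 86, 86, 87, 87, 86, 86, 87, 90, 97, 98, 98, 99, 98, 100, 101, 100, 101, 102, 100, 103, 103, 104, 103, 104, 104, 104, 103, 102, 101, 102, 100, 101, 101, 101, 101, 101, 102, 102, 100, 100, 100, 99, 101, 100, 99, 99, 100, 101, 99, 99, 100, 100, 101, 99, 100, 100, 99, 100, 100, 98, 95, 97, 113, 139, 169, 180, 183, 184, 184, 185, 182, 183, 183, 184, 183, 183, 183, 183, 183, 183, 184, 183, 183, 182, 183, 184]
```

Contact felt at about 5 N. I'll back off 5.3 mm to centre the bore on the rod, then lower to just above the foot.

{"name": "apply_moves", "arguments": {
  "series": [
    [40,-2.5,1,0,0,0,0],
    [40,-4.9,1.9,0,0,0,0],
    [40,-4.9,1.9,0,0,0,0],
    [40,-4.9,1.9,-3,0,0,0],
    [40,-4.9,1.9,-6,0,0,0],
    [40,-4.9,1.9,-9,0,0,0],
    [40,-4.9,1.9,-12,0,0,0],
    [40,-4.9,1.9,-12,0,0,0],
    [40,-4.9,1.9,-12,0,0,0]
  ]
}}

```text
clock: 16.38
position: [0.4912, 0.0725, 0.2107]
tool_rot: [[-0.949, 0.314, 0.0], [0.314, 0.949, 0.0], [-0.0, 0.0, -1.0]]
wrist_force: [-0.9, -0.5, -1.6]
grip_width: 0.0495
finger_force: 63.1
```

{"name": "apply_moves", "arguments": {
  "series": [
    [40,0,0,-0.5,0,0,0],
    [40,0,0,-1,0,0,0],
    [40,0,0,-1.5,0,0,0],
    [40,0,0,-2,0,0,0],
    [40,0,0,-2,0,0,0]
  ]
}}

```text
clock: 17.0
position: [0.4911, 0.0724, 0.2087]
tool_rot: [[-0.949, 0.314, -0.0], [0.314, 0.949, -0.0], [0.0, -0.0, -1.0]]
wrist_force: [0.3, 0.7, -1.8]
grip_width: 0.0495
finger_force: 63.1
```

{"name": "apply_moves", "arguments": {
  "series": [
    [40,0,0,-0.5,0,0,0],
    [40,0,0,-1,0,0,0],
    [40,0,0,-1,0,0,0]
  ]
}}

```text
clock: 17.38
position: [0.4911, 0.0724, 0.2077]
tool_rot: [[-0.949, 0.314, -0.0], [0.314, 0.949, -0.0], [0.0, -0.0, -1.0]]
wrist_force: [-0.2, -0.2, -2.7]
grip_width: 0.0494
finger_force: 63.1
```

{"name": "apply_moves", "arguments": {
  "series": [
    [40,0,0,-0.5,0,0,0],
    [40,0,0,-0.5,0,0,0],
    [40,0,0,-0.5,0,0,0]
  ]
}}

```text
clock: 17.75
position: [0.4911, 0.0725, 0.2072]
tool_rot: [[-0.949, 0.314, 0.0], [0.314, 0.949, 0.0], [-0.0, 0.0, -1.0]]
wrist_force: [-0.0, -0.7, -1.7]
grip_width: 0.0494
finger_force: 63.1
```

{"name": "apply_moves", "arguments": {
  "series": [
    [40,0,0,-0.5,0,0,0],
    [40,0,0,-0.5,0,0,0],
    [40,0,0,-0.5,0,0,0]
  ]
}}

```text
clock: 18.12
position: [0.4911, 0.0724, 0.2067]
tool_rot: [[-0.949, 0.314, 0.0], [0.314, 0.949, -0.0], [-0.0, -0.0, -1.0]]
wrist_force: [0.0, 0.1, -2.2]
grip_width: 0.0494
finger_force: 63.1
```

{"name": "apply_moves", "arguments": {
  "series": [
    [40,0,0,-0.5,0,0,0],
    [40,0,0,-0.5,0,0,0],
    [40,0,0,-0.5,0,0,0]
  ]
}}

```text
clock: 18.5
position: [0.4911, 0.0724, 0.2062]
tool_rot: [[-0.949, 0.314, -0.0], [0.314, 0.949, -0.0], [0.0, -0.0, -1.0]]
wrist_force: [0.5, 0.1, -2.1]
grip_width: 0.0497
finger_force: 63.1
```

{"name": "apply_moves", "arguments": {
  "series": [
    [40,0,0,-0.5,0,0,0],
    [40,0,0,-1,0,0,0],
    [40,0,0,-1,0,0,0]
  ]
}}

```text
clock: 18.88
position: [0.4911, 0.0724, 0.2051]
tool_rot: [[-0.949, 0.314, -0.0], [0.314, 0.949, -0.0], [0.0, -0.0, -1.0]]
wrist_force: [-0.2, -0.3, -2.5]
grip_width: 0.0493
finger_force: 63.1
```

{"name": "apply_moves", "arguments": {
  "series": [
    [40,0,0,-0.5,0,0,0],
    [40,0,0,-1,0,0,0],
    [40,0,0,-1,0,0,0]
  ]
}}

```text
clock: 19.25
position: [0.4911, 0.0724, 0.2041]
tool_rot: [[-0.949, 0.314, -0.0], [0.314, 0.949, -0.0], [0.0, -0.0, -1.0]]
wrist_force: [-0.5, 0.3, -2.5]
grip_width: 0.0498
finger_force: 63.1
```

The bore is over the foot with no contact. Next is the last 2.5 mm to the pan.

{"name": "apply_moves", "arguments": {
  "series": [
    [40,0,0,-0.5,0,0,0],
    [40,0,0,-1,0,0,0],
    [40,0,0,-1.5,0,0,0],
    [40,0,0,-1.5,0,0,0]
  ]
}}

```text
clock: 19.75
position: [0.4911, 0.0724, 0.2027]
tool_rot: [[-0.949, 0.314, -0.0], [0.314, 0.949, -0.0], [0.0, -0.0, -1.0]]
wrist_force: [0.1, 1.2, -2.4]
grip_width: 0.0496
finger_force: 63.1
```

{"name": "apply_moves", "arguments": {
  "series": [
    [40,0,0,-0.5,0,0,0],
    [40,0,0,-0.5,0,0,0]
  ]
}}

```text
clock: 20.0
position: [0.4911, 0.0724, 0.2022]
tool_rot: [[-0.949, 0.314, -0.0], [0.314, 0.949, -0.0], [0.0, -0.0, -1.0]]
wrist_force: [0.3, 0.6, -2.4]
grip_width: 0.0493
finger_force: 63.1
```

{"name": "apply_moves", "arguments": {
  "series": [
    [40,0,0,-0.5,0,0,0],
    [40,0,0,-0.5,0,0,0]
  ]
}}

```text
clock: 20.25
position: [0.4911, 0.0725, 0.2017]
tool_rot: [[-0.949, 0.314, 0.0], [0.314, 0.949, -0.0], [-0.0, 0.0, -1.0]]
wrist_force: [0.4, -0.2, -3.3]
grip_width: 0.0492
finger_force: 63.1
```

{"name": "apply_moves", "arguments": {
  "series": [
    [40,0,0,-0.4,0,0,0],
    [40,0,0,-0.4,0,0,0]
  ]
}}

```text
clock: 20.5
position: [0.4911, 0.0725, 0.2016]
tool_rot: [[-0.95, 0.314, 0.0], [0.314, 0.95, 0.0], [-0.0, 0.0, -1.0]]
wrist_force: [-1.8, -0.0, 1.2]
grip_width: 0.0494
finger_force: 63.5
```

{"name": "apply_moves", "arguments": {
  "series": [
    [40,0,0,-0.4,0,0,0],
    [40,0,0,-0.4,0,0,0]
  ]
}}

```text
clock: 20.75
position: [0.4911, 0.0724, 0.2016]
tool_rot: [[-0.95, 0.314, 0.0], [0.314, 0.95, -0.0], [-0.0, 0.0, -1.0]]
wrist_force: [-1.9, 0.6, 4.9]
grip_width: 0.0493
finger_force: 64.0
```

Seated on the pan, right at the predicted height. Releasing and rising.

{"name": "apply_moves", "arguments": {
  "series": [
    [40,0,0,0.4,0,0,0],
    [54,0,0,0.4,0,0,0],
    [62,0,0,0.4,0,0,0],
    [72,0,0,0.4,0,0,0],
    [72,0,0,0.4,0,0,0],
    [72,0,0,15,0,0,0],
    [72,0,0,40,0,0,0],
    [72,0,0,80,0,0,0],
    [72,0,0,120,0,0,0],
    [72,-30,0,140,0,0,0],
    [72,-30,0,140,0,0,0]
  ]
}}

```text
clock: 22.12
position: [0.46, 0.0722, 0.3437]
tool_rot: [[-0.95, 0.313, 0.004], [0.313, 0.95, 0.002], [-0.003, 0.004, -1.0]]
wrist_force: [0.2, -0.3, -0.2]
grip_width: 0.0723
finger_force: 0.0
```

```bash
python3 - <<'E'
from h import *
im=arm.read_camera('wrist'); s=arm.read_camera('side'); t=arm.read_camera('top')
o=arm.get_obs();print(o['position'],o['wrist_force'],o['clock'])
Z=np.zeros((480,800,3),np.uint8); Z[:,:480]=im[:,80:560]
Z[:240,480:]=cv2.resize(s[210:300,310:430],(320,240),interpolation=cv2.INTER_CUBIC); Z[240:,480:]=cv2.resize(t[160:340,215:455],(320,240))
cv2.imwrite('pics/v9.png',Z)
E
```

```text
[0.46119173 0.07241757 0.34106469] [-0.34129108  0.12341534 -0.24849446] 22.275
```

View pics/v9.png

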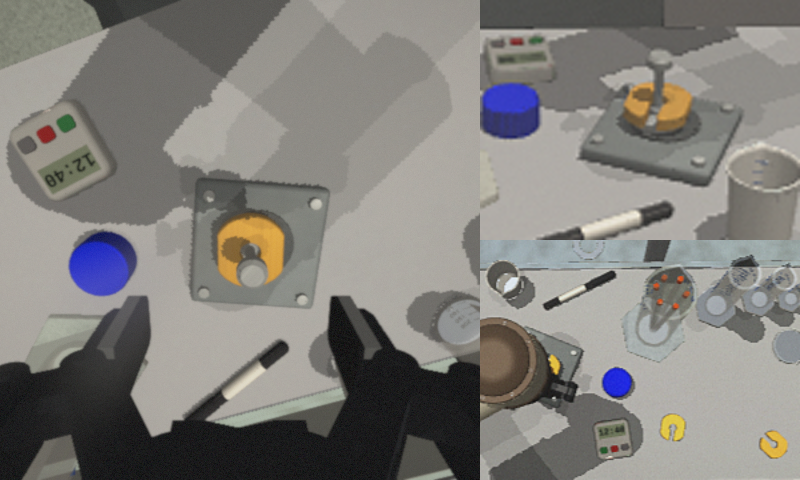

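The mass lies flat on the pan around the spindle at composite pixel (250,250). The bystanders are where they were and the gripper is clear, so I'm handing in.

```bash
python3 -c "
from bench import arm
print(arm.job_done())"
```

```text
the job is handed in; nothing more can be done
None
```

The largest slotted mass is on the spindle, bore over the thick foot and flat on the pan; I let go, backed the gripper clear and handed the job in at about 22 s. Measured contact forces stayed under about 8 N, and the bystanders looked unmoved in the last pictures.

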